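# Take the wobble out of a rubber-stamp carousel

## Task

The stamp carousel has worked loose on its spindle: hold or push the red collar at the top of its column and rock it gently, fully over to the left and then to the right, to feel how much play there is. Then turn the black knob clockwise until that play is just gone and the knob is lightly nipped up, no tighter, and push the collar sideways once more to make sure the column stands firm. Leave the other things on the desk where they are.

Things in the scene. Friction and masses are not known exactly. Their poses are not given: they have to be found in the camera images.
- stand: Fixed round grey base of the carousel, 160 mm across, 18 mm high, on the desk. Origin: centre of its underside; its axes are always parallel to the world's (x away from the robot, y left, z up). A steel spindle stands up from it along z. It cannot be moved.
- stand_axis (a point): Point on the fixed spindle's axis, 163 mm above the desk.
- carousel: Turning part: aluminium column 34 mm across on the spindle, a 144 mm round plate at 100 mm, seven stamps hung in it (grips up to 136 mm high, 48 to 68 mm from the axis). Origin: centre of the column's foot, 22 mm above the desk. Turns freely. A rubber foot lets the column lean, as if hinged there, and centres it again when let go; about 1 N at the collar takes it to the end of its play.
- column_top (a point): Centre of the top face of the red collar that ends the column: 50 mm across, from 143 to 163 mm above the desk; nothing within 20 mm beside it above 137 mm. Here the column leans 1.3 to 5 mm each way before it meets the knob's nose; that stop is firm, but more than about 10 N sideways rams it and is too rough. 3 to 5 N feels the end well.
- knob: Black ribbed round knob, 36 mm across, screwed on the spindle above the collar, white bar on top. Origin on the axis, about 176 mm above the desk; the knob reaches from 8 mm below it to 25 mm above (straight flanks from 5 mm below to 20 mm above). Its ball nose sits in the collar's mouth. Clockwise from above tightens and lowers it 12 mm a turn (1.9 mm a rad), drag 0.18 N m, it stays where left.
- knob_grip (a point): Point on the axis in the knob, 10 mm above the knob's origin, the height to grip. How far to turn depends on hidden wear in the seat: a total left-to-right travel of 2.7, 5.5 or 8.5 mm at the collar is taken up by 0.68, 1.31 or 1.93 rad; then 0.15 to 0.35 rad more nips it up against the springy foot. Over 0.45 rad more is too tight.
- pen_cup: Dark metal cup, 72 mm across, 95 mm high, with pens and scissors up to 165 mm. Loose; leave alone. Origin: centre of its underside.
- sunglasses: Black sunglasses, about 140 mm wide, 155 mm long, 46 mm high, arms open. Loose; leave alone. Origin: on the desk midway under the lenses, arms along its +x.
- notepad: Yellow note block 126 x 76 x 16 mm. Loose; leave alone. Origin: centre of its underside.
- stapler: Red and black stapler 150 x 36 x 55 mm. Loose; leave alone. Origin: centre of its underside.
There are look-alikes about, which are no part of the job. Of the things that look like the stand, the largest one is meant.

How it is judged (in metres and radians):
On the way, in this order (a step that is already met when the one before it is completed fails the run):
1. the column is rocked to the left (+y) against its stop: collar top over 0.9 mm left of the axis and pressed on the knob's nose with over 2 N (y of column_top in the frame of stand above 0.0009 m and contact force between knob and carousel above 2 N), for 0.1 s.
2. then to the right (-y) against its stop in the same way (y of column_top in the frame of stand below -0.0009 m and contact force between knob and carousel above 2 N), for 0.1 s.
3. the knob is tightened: its nose is seated with 5 to 30 N and the collar stands within 0.8 mm of the axis, the fingers off the carousel (contact force between the fingers and carousel below 0.5 N and contact force between knob and carousel between 5 and 30 N and horizontal distance between column_top and stand_axis below 0.0008 m), for 0.3 s.
4. the collar is pushed with the fingers, over 3 N, and stays within 1.2 mm of the axis (contact force between the fingers and carousel above 3 N and contact force between knob and carousel above 5 N and horizontal distance between column_top and stand_axis below 0.0012 m), for 0.1 s.
At the end, for the whole second after the job is handed in: The knob's nose sits in the column with 5 to 30 N (play gone, not over-tight), the collar top is within 1 mm of the spindle's axis, the carousel is at rest, and pen cup, sunglasses, note block and stapler are within 15 mm of where they stood (contact force between knob and carousel between 5 and 30 N and horizontal distance between column_top and stand_axis below 0.001 m and angular speed of carousel below 0.2 rad/s and distance of each of pen_cup, sunglasses, notepad, stapler from where it was at the start of the episode below 0.015 m); the robot touches nothing.
It fails at once if the leaning column is rammed against its stop (over 24 N on the knob's nose while over 1.2 mm off the axis; some 12 N at the collar) (contact force between knob and carousel above 24 N and horizontal distance between column_top and stand_axis above 0.0012 m).
It fails at once if the knob is badly over-tightened (over 50 N on its nose) (contact force between knob and carousel above 50 N).
It fails at once if the pen cup, sunglasses, note block or stapler is pushed over 15 mm away (distance of any of pen_cup, sunglasses, notepad, stapler from where it was at the start of the episode above 0.015 m).
It also fails if it takes over 56 s, if anything falls off the work surface, if the arm or the gripper's body presses on something with over 40 N, if the wrist force passes 120 N, or if a joint passes its speed limit or range.

## Robot

A 6-joint arm with a two-finger parallel gripper is mounted at the origin on the work surface. World frame = base frame: x ahead of the robot, y to its left, z up, the work surface at z = 0. Lengths are in m, angles in degrees, forces in N, time in s.
With the tool pointing down it reaches from about 0.35 to 0.875 m from the base axis. Payload 4.2 kg.
Tool frame: the origin (TCP) lies on the front face of the gripper's body, between the roots of the fingers; the fingertips stand finger_overhang ahead of it and the grasp point (between the pads) lies 51 mm ahead of it (finger_overhang is the distance from the TCP to the fingertips, in m); z points along the fingers, y is the line along which they close (so a half turn about z gives the same grasp; the last joint's range is limited). The gripper opens to 87 mm and grips with 3 to 60 N. Pads are 19 mm wide; open, the fingers measure 117 mm over their backs; the gripper's body (75 mm by 190 mm) begins 51 mm behind the grasp point.
Start: joints at [87.296, 22.042, 0.453, 0, -68.411, -14.817], TCP at [0.188, 0.596, 0.292] pointing down, gripper open.
Joint ranges: [-179.83, 179.83], [-69.29, 118.12], [-61.27, 80.66], [-181.25, 117.63], [-171.15, -9.14], [-177.46, 177.46]. Speed limits (degrees/s): [159.86, 159.86, 180, 180, 180, 180].

## Interface

Orientations are given as a 3x3 rotation matrix whose columns are the frame's x, y, z axes.
In Python, from station import sense, capture, camera_model, finish_job, finger_overhang gives the robot as it stands. The module is installed in compiled form; this text tells all that it offers.
- The arm moves only by the tool jog_arm, never from a script. Its argument "rows" is a list that holds one entry, the list of rows, each a list of 4 numbers: the shift along the tool's x, y, z in m, then the turn about the tool's z in rad. A call has 1 to 20 rows; each row shifts and turns the commanded pose from where the row before left it, along the tool's axes as they then stand; what a row does not reach is not made up. A row lasts 1/8 s, in which the tool goes at most 62.5 mm and 10.7 degrees, less where a joint would pass 70% of its speed; a pose out of reach is approached as far as the arm can. A call is refused whole if a number of a shift passes 0.0625 or a number of a turn 0.188, either way. A call with a gripper value outside its range is refused whole. "claw" is the opening, from 0 (shut) to 1 (fully open), set as the call begins (left out, the last holds). The fingers move at their own pace and stop on an object; the grip force is fixed at half the most. Time passes only in rows, so rows that do not move let the fingers close. It gives the time, the measured TCP pose, the force, the opening and the grip force at its end, in the units of the state.
- sense(): the state, without advancing time (a new reading comes with each control period).
- capture(name): name is "side" or "top" or "wrist"; returns the picture (384x512x3 uint8, red, green, blue); there is no depth.
- camera_model(name): a dict with "fovy" (degrees; the focal length in pixels is half the picture's height over the tangent of half this angle, whatever the lens; pixels are square), "cx", "cy" (the principal point, pixels), "k1" (the pictures are not rectified: a ray, as slopes to the right and down, at radius r is drawn at 1 + k1 r^2 times it, then the intrinsics apply), "eye" and "rotation" of the camera in the world. Camera axes: x right, y down, z forward; pixel columns grow to the right and rows downward; lengths in m; the calibration is good to about 2 mm. A picture is of the moment at which its call begins: read the wrist's pose just before it. camera_model takes no time and is no camera call; for the wrist camera it gives the pose at the moment of the call.
- finish_job(): hands the job in; it is judged then, once.
The state is a dict: "time_s": time; "joints": joint angles; "joint_velocities": joint speeds; "effort": joint torques, N m; "tcp_pos": TCP position; "ee_rot": TCP orientation; "wrist_force": force on the tool from outside, world axes, zero at the start; "moment": the same for the moment, N m; "gripper_width": opening from 0.0 (shut) to 1.0 (fully open); "gripper_force": force on a finger pad.
Only numpy, scipy, OpenCV 4.12 (cv2) and the standard library are available. Lean on these libraries where they do the work, as an engineer would, in place of code of your own. Each camera call takes 0.05 s, during which the arm holds its last target. There are 200 camera calls.

## Working session

There is one attempt and no reset: what is moved stays moved. The work goes in short steps, Python scripts to look and compute and a tool call to move; the robot and the scene stay as the last step left them, time stands still between calls to the robot, and variables do not carry over. Pictures are saved under pics/ and viewed, at most 10 in all, crops included, and the job is handed in when it is done.

Besides the shell and the picture viewer there is one more tool, called after "Call:" as name([rows], argument=value, ...), one row to a line, values as JSON. jog_arm: Moves the arm, as the interface text tells. Its arguments: {"type":"object","properties":{"rows":{"type":"array"},"claw":{"type":"number"}},"required":["rows"]}

```bash
mkdir -p pics; cat > h.py <<'E'
from station import *
import numpy as np, cv2
def save(n,f):
    im=capture(n); cv2.imwrite('pics/'+f,im[:,:,::-1]); return im
def ray(m,u,v):
    f=192/np.tan(np.radians(m['fovy'])/2)
    d=np.array([(u-m['cx'])/f,(v-m['cy'])/f]); p=d.copy()
    for _ in range(30): p=d/(1+m['k1']*(p@p))
    return np.array(m['eye']),np.array(m['rotation'])@np.array([p[0],p[1],1])
def atz(m,u,v,z):
    e,r=ray(m,u,v); return e+r*(z-e[2])/r[2]
def proj(m,P):
    f=192/np.tan(np.radians(m['fovy'])/2)
    c=np.array(m['rotation']).T@(np.array(P)-np.array(m['eye'])); p=c[:2]/c[2]
    p=p*(1+m['k1']*(p@p)); return p*f+[m['cx'],m['cy']]
E
python3 - <<'E'
from h import *
a=save('top','t0.png');b=save('side','s0.png')
cv2.imwrite('pics/ts.png',cv2.resize(np.vstack([a,b])[:,:,::-1],(400,600)))
for n in('top','side'):print(n,camera_model(n))
print(finger_overhang,sense())
E
```

```text
top {'fovy': 56.963569087335316, 'cx': 246.31337000658812, 'cy': 189.94087929649666, 'k1': -0.11298109599797071, 'eye': array([0.3581215 , 0.01736817, 1.05343919]), 'rotation': array([[-0.09225569, -0.97005135,  0.22469815],
       [-0.99572359,  0.09097155, -0.01608422],
       [-0.00483862, -0.22522111, -0.97429566]])}
side {'fovy': 45.110925998916834, 'cx': 264.50079936079607, 'cy': 192.7886306141708, 'k1': -0.15272571162268553, 'eye': array([-0.12135206, -0.66688217,  0.71069226]), 'rotation': array([[ 0.69376055, -0.39278138,  0.60367134],
       [-0.71994457, -0.35565071,  0.59598019],
       [-0.01939378, -0.84807745, -0.52951726]])}
0.0697 {'time_s': 0.1, 'joints': array([ 8.72933978e+01,  2.20859861e+01,  3.88799189e-01, -2.47048930e-02,
       -6.84124013e+01, -1.48139933e+01]), 'joint_velocities': array([-0.01815984, -0.11508974,  0.10198168, -0.00121502, -0.07142675,
        0.00357964]), 'effort': array([ 1.96588685e-04, -3.91688204e+01,  1.87934679e+01,  4.23190445e+00,
        1.34562262e-02, -7.08710445e-05]), 'tcp_pos': array([0.18804109, 0.59562339, 0.29128248]), 'ee_rot': array([[ 9.53560936e-01, -3.01199769e-01, -4.90807600e-04],
       [-3.01200151e-01, -9.53559065e-01, -1.89157507e-03],
       [ 1.01727937e-04,  1.95156342e-03, -9.99998091e-01]]), 'wrist_force': array([ 0.05950668, -0.15505724,  0.07531515]), 'moment': array([-0.05041241,  0.0109114 ,  0.03228497]), 'gripper_force': 0.0, 'gripper_width': 0.9994943468292585}
```

View pics/t0.png

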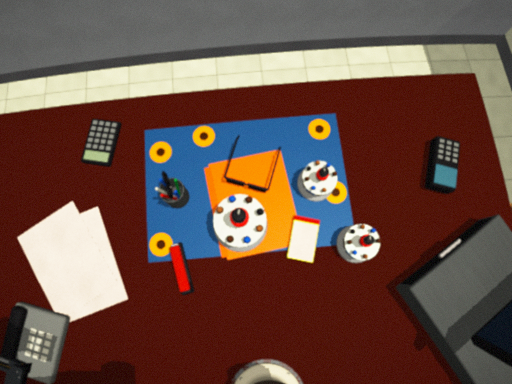

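View pics/s0.png

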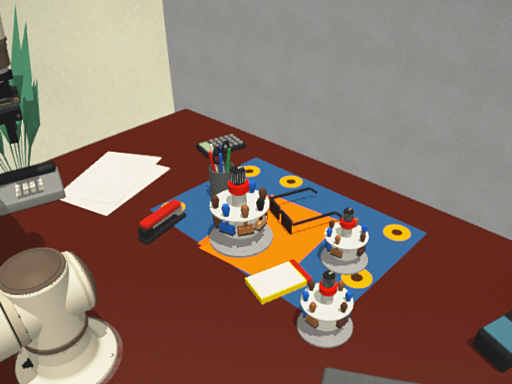

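Top view: three carousels at about (240,222), (319,180) and (359,243). The first is clearly the largest (plate about 55 px against 40 px), so it fits; in the side view it's at (240,205). I'll confirm with an enlarged crop.

```bash
python3 - <<'E'
from h import *
t=cv2.imread('pics/t0.png')[180:260,200:280];s=cv2.imread('pics/s0.png')[155:265,190:300]
cv2.imwrite('pics/c.png',np.hstack([cv2.resize(t,(400,400),interpolation=2),cv2.resize(s,(400,400),interpolation=2)]))
mt,ms=camera_model('top'),camera_model('side')
print(atz(mt,239,216,.2),atz(ms,237.5,171,.2), atz(mt,240,222,.1))
for z in(0.018,.1,.163,.201):print(z,proj(mt,[.432,.028,z]),proj(ms,[.432,.028,z]))
E
```

```text
[0.4917438  0.02702419 0.2       ] [0.48687054 0.0178886  0.2       ] [0.49077305 0.02690209 0.1       ]
0.018 [242.04822172 245.87250631] [221.95345624 243.61246736]
0.1 [241.53866004 243.71702035] [219.48568834 215.79698535]
0.163 [241.0844593  241.79514822] [217.48452341 192.79028551]
0.201 [240.77859629 240.50064073] [216.23274801 178.18410488]
```

View pics/c.png

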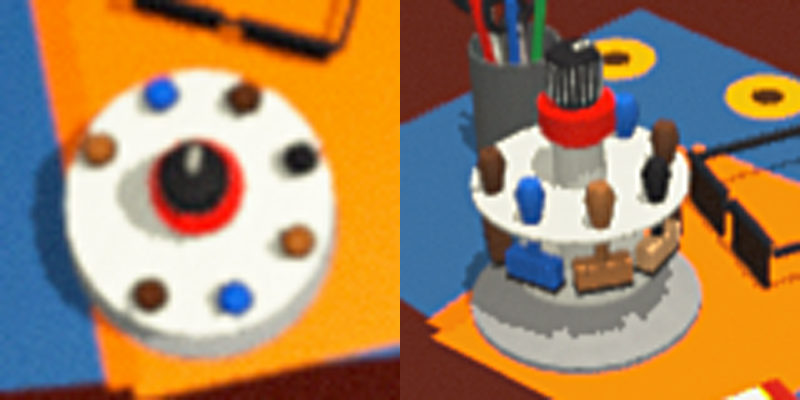

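The crop confirms it: seven stamps, red collar and a black ribbed knob with a white bar, and it's the largest of the three. Next I fit the axis.

```bash
python3 - <<'E'
from h import *
mt,ms=camera_model('top'),camera_model('side')
print(atz(mt,238.8,214.2,.201),atz(ms,238.1,168.5,.201), atz(mt,240,220,.1),atz(ms,190+180*.275,155+182*.275,.1))
# projected check: extents of plate and base
for p in [[.489,.024]]:
  for z in(.1,.2):print(proj(mt,p+[z]),proj(ms,p+[z]))
print(atz(mt,172,195,.1),atz(mt,170,198,.05),"pen; glasses",atz(mt,248,184,.03),atz(mt,255,190,.03),"yaw",np.degrees(np.arctan2(*sense()['ee_rot'][[1,0],0])))
m=camera_model('wrist');R=sense()['ee_rot'];print(m, R.T@(m['eye']-sense()['tcp_pos']), R.T@m['rotation'])
E
```

```text
[0.4960445  0.02710843 0.201     ] [0.49459917 0.02404713 0.201     ] [0.49621924 0.02641764 0.1       ] [0.49458293 0.02641234 0.1       ]
[241.12430752 222.54828262] [238.49825411 206.37979679]
[240.33651451 216.99680768] [236.34426189 169.78095384]
[0.58291331 0.20813062 0.1       ] [0.58630417 0.22441224 0.05      ] pen; glasses [ 0.61177659 -0.0062077   0.03      ] [ 0.5915668  -0.02518039  0.03      ] yaw -17.529701343046124
{'fovy': 59.16138957764104, 'cx': 255.00606298601457, 'cy': 190.12483931664582, 'k1': -0.09381677521729273, 'eye': array([0.2493588 , 0.57622237, 0.38374372]), 'rotation': array([[-0.30133011, -0.92573048, -0.22852403],
       [-0.95351717,  0.29311826,  0.0699048 ],
       [ 0.00227156,  0.23896601, -0.97102528]])} [ 0.06432317  0.00021158 -0.09245446] [[-1.36876478e-04 -9.71003383e-01 -2.39065706e-01]
 [ 9.99999939e-01 -2.09411501e-04  2.78010626e-04]
 [-3.20012367e-04 -2.39065654e-01  9.71003353e-01]]
```

Call:
jog_arm([
  [[0,0,0,-0.153],[0,0,0,-0.153],[0.0192,0.0356,0,0],[0.0192,0.0356,0,0],[0.0192,0.0356,0,0],[0.0192,0.0356,0,0],[0.0192,0.0356,0,0],[0.0192,0.0356,0,0],[0.0192,0.0356,0,0],[0.0192,0.0356,0,0],[0.0192,0.0356,0,0],[0.0192,0.0356,0,0],[0.0192,0.0356,0,0],[0.0192,0.0356,0,0],[0.0192,0.0356,0,0],[0.0192,0.0356,0,0],[0.0192,0.0356,0,0],[0.0192,0.0356,0,0],[0,0,0,0],[0,0,0,0]],
], claw=0.8)

```text
time_s: 2.6
tcp_pos: [0.4951, 0.0265, 0.2919]
ee_rot: [[1.0, -0.0, -0.001], [-0.0, -1.0, -0.0], [-0.001, 0.0, -1.0]]
wrist_force: [-0.3, 0.1, 0.2]
gripper_width: 0.805
gripper_force: 0.0
```

```bash
python3 - <<'E'
from h import *
m=camera_model('wrist');s=sense();save('wrist','w1.png')
print(s['tcp_pos'],s['ee_rot'],s['joints'],s['wrist_force'],s['moment'],s['time_s'])
for z in(.1,.163,.201):print(proj(m,[.4955,.0262,z]))
E
```

```text
[0.495077   0.02647601 0.29185385] [[ 9.99999481e-01 -2.69563653e-04 -9.82634705e-04]
 [-2.69588555e-04 -9.99999963e-01 -2.52100785e-05]
 [-9.82627873e-04  2.54749725e-05 -9.99999517e-01]] [ 2.18544176e+01  9.43526536e+00 -1.72137404e+01 -2.19388108e-02
 -6.34037882e+01  6.81399679e+01] [-0.31642651  0.13788541  0.21685809] [ 0.0248586  -0.05626104 -0.03274998] 2.6
[255.15865886 182.97603267]
[255.25856    203.31570458]
[255.34917051 221.78633869]
```

View pics/w1.png

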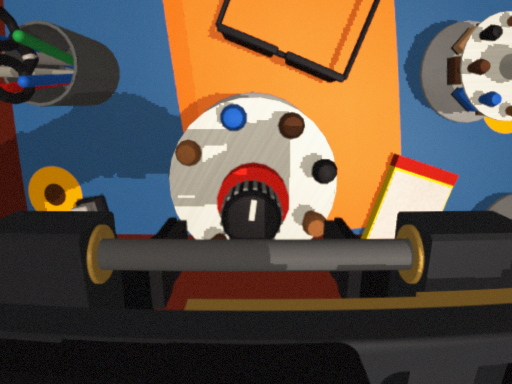

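The wrist view shows the knob with its white bar at (252,211), the collar rim spanning columns 218–288, and the plate spanning columns 169–337 with its top at row 95. I'll fit the circles to correct the axis.

```bash
python3 - <<'E'
from h import *
from scipy.optimize import least_squares
im=cv2.imread('pics/w1.png').astype(int);m=camera_model('wrist')
b,g,r=im[...,0],im[...,1],im[...,2]
red=(r>130)&(g<60)&(b<60); red[:150]=0;red[235:]=0;red[:,:205]=0;red[:,300:]=0
pts=[]
for a in np.radians(np.arange(200,341,5)):   # upward directions from collar centre
    p=[(253+k*np.cos(a),201+k*np.sin(a)) for k in np.arange(20,45,.25)]
    h=[q for q in p if red[int(round(q[1])),int(round(q[0]))]]
    if h: pts.append(h[-1])
for z in (.163,.161):
  W=np.array([atz(m,*p,z)[:2] for p in pts])
  s=least_squares(lambda c:np.hypot(*(W-c).T)-.025,[.496,.026],loss='soft_l1',f_scale=.001);print(z,len(pts),s.x,np.abs(s.fun).mean())
W=np.array([atz(m,*p,.1)[:2] for p in [(169.5,185),(337,185),(253,95),(195,122),(312,122)]])
s=least_squares(lambda c:np.hypot(*(W-c[:2]).T)-c[2],[.496,.026,.072]);print(s.x,s.fun)
E
```

```text
0.163 29 [0.49707802 0.02834316] 0.0008055520107268185
0.161 29 [0.49679619 0.02835018] 0.0007736476909512121
[0.49507793 0.02818251 0.0724385 ] [ 0.00035484  0.00018982  0.00153358 -0.00116557 -0.00091267]
```

Call:
jog_arm([
  [[0.001,-0.0013,0.018,0],[0,0,0.018,0],[0,0,0.018,0],[0,0,0.018,0],[0,0,0,0],[0,0,0,0],[0,-0.003,0,0],[0,-0.003,0,0],[0,0,0,0],[0,0,0,0]],
])

```text
time_s: 3.9
tcp_pos: [0.4965, 0.0338, 0.2204]
ee_rot: [[1.0, 0.0, 0.0], [0.0, -1.0, 0.0], [0.0, -0.0, -1.0]]
wrist_force: [0.2, 0.6, 0.5]
gripper_width: 0.799
gripper_force: 0.0
```

Call:
jog_arm([
  [[0,-0.001,0,0],[0,-0.001,0,0],[0,-0.001,0,0],[0,0,0,0],[0,0,0,0]],
])

```text
time_s: 4.53
tcp_pos: [0.4964, 0.0367, 0.2202]
ee_rot: [[1.0, 0.0, -0.0], [0.0, -1.0, -0.0], [-0.0, 0.0, -1.0]]
wrist_force: [0.1, -0.3, 0.8]
gripper_width: 0.799
gripper_force: 0.0
```

Call:
jog_arm([
  [[0,-0.001,0,0],[0,0,0,0],[0,0,0,0]],
])

```text
time_s: 4.9
tcp_pos: [0.4964, 0.0378, 0.2202]
ee_rot: [[1.0, 0.0, -0.0], [0.0, -1.0, 0.0], [-0.0, -0.0, -1.0]]
wrist_force: [-0.7, -0.5, 0.6]
gripper_width: 0.798
gripper_force: 0.0
```

Call:
jog_arm([
  [[0,-0.0007,0,0],[0,0,0,0],[0,0,0,0]],
])

```text
time_s: 5.28
tcp_pos: [0.4964, 0.0384, 0.2202]
ee_rot: [[1.0, 0.0, -0.0], [0.0, -1.0, -0.0], [-0.0, 0.0, -1.0]]
wrist_force: [0.0, 0.2, -0.5]
gripper_width: 0.801
gripper_force: 0.1
```

Call:
jog_arm([
  [[0,-0.0007,0,0],[0,0,0,0],[0,0,0,0]],
])

```text
time_s: 5.65
tcp_pos: [0.4965, 0.0392, 0.2203]
ee_rot: [[1.0, 0.0, 0.0], [0.0, -1.0, -0.0], [0.0, 0.0, -1.0]]
wrist_force: [-0.0, 0.7, 0.5]
gripper_width: 0.8
gripper_force: 0.1
```

Call:
jog_arm([
  [[0,-0.0007,0,0],[0,0,0,0],[0,0,0,0]],
])

```text
time_s: 6.02
tcp_pos: [0.4964, 0.0399, 0.2203]
ee_rot: [[1.0, 0.0, -0.0], [0.0, -1.0, -0.0], [-0.0, 0.0, -1.0]]
wrist_force: [-0.3, -1.1, 0.9]
gripper_width: 0.801
gripper_force: 0.2
```

Call:
jog_arm([
  [[0,-0.0005,0,0],[0,0,0,0],[0,0,0,0]],
])

```text
time_s: 6.4
tcp_pos: [0.4965, 0.0403, 0.2203]
ee_rot: [[1.0, 0.0, 0.0], [0.0, -1.0, -0.0], [0.0, 0.0, -1.0]]
wrist_force: [-0.0, -0.8, 1.2]
gripper_width: 0.805
gripper_force: 0.4
```

Call:
jog_arm([
  [[0,-0.0005,0,0],[0,0,0,0],[0,0,0,0]],
])

```text
time_s: 6.78
tcp_pos: [0.4964, 0.0406, 0.2203]
ee_rot: [[1.0, 0.0, -0.0], [0.0, -1.0, -0.0], [-0.0, 0.0, -1.0]]
wrist_force: [-0.3, -2.9, 1.6]
gripper_width: 0.8
gripper_force: 1.4
```

Call:
jog_arm([
  [[0,-0.0005,0,0],[0,0,0,0],[0,0,0,0]],
])

```text
time_s: 7.15
tcp_pos: [0.4964, 0.0409, 0.2203]
ee_rot: [[1.0, 0.0, -0.0], [0.0, -1.0, -0.001], [-0.0, 0.001, -1.0]]
wrist_force: [0.6, -5.7, 1.2]
gripper_width: 0.801
gripper_force: 2.6
```

Call:
jog_arm([
  [[0,-0.0005,0,0],[0,0,0,0],[0,0,0,0]],
])

```text
time_s: 7.52
tcp_pos: [0.4963, 0.0411, 0.2203]
ee_rot: [[1.0, 0.0, -0.001], [0.0, -1.0, -0.001], [-0.001, 0.001, -1.0]]
wrist_force: [1.1, -6.9, 1.6]
gripper_width: 0.803
gripper_force: 3.3
```

Call:
jog_arm([
  [[0,0.001,0,0],[0,0.0043,0,0],[0,0.0043,0,0],[0,0.0043,0,0],[0,0.004,0,0],[0,0.002,0,0],[0,0.001,0,0],[0,0,0,0],[0,0,0,0]],
])

```text
time_s: 8.65
tcp_pos: [0.4965, 0.021, 0.2203]
ee_rot: [[1.0, 0.0, 0.0], [0.0, -1.0, 0.0], [0.0, -0.0, -1.0]]
wrist_force: [-0.0, -0.2, -0.5]
gripper_width: 0.802
gripper_force: 0.0
```

Call:
jog_arm([
  [[0,0.001,0,0],[0,0.001,0,0],[0,0,0,0],[0,0,0,0]],
])

```text
time_s: 9.15
tcp_pos: [0.4964, 0.019, 0.2203]
ee_rot: [[1.0, 0.0, 0.0], [0.0, -1.0, 0.0], [0.0, -0.0, -1.0]]
wrist_force: [-0.2, 0.1, 0.5]
gripper_width: 0.802
gripper_force: 0.0
```

Call:
jog_arm([
  [[0,0.0007,0,0],[0,0,0,0],[0,0,0,0]],
])

```text
time_s: 9.52
tcp_pos: [0.4964, 0.0182, 0.2203]
ee_rot: [[1.0, 0.0, 0.0], [0.0, -1.0, 0.0], [0.0, -0.0, -1.0]]
wrist_force: [0.6, 0.2, -0.1]
gripper_width: 0.804
gripper_force: 0.0
```

Call:
jog_arm([
  [[0,0.0005,0,0],[0,0,0,0],[0,0,0,0]],
])

```text
time_s: 9.9
tcp_pos: [0.4965, 0.0178, 0.2203]
ee_rot: [[1.0, 0.0, 0.0], [0.0, -1.0, 0.0], [0.0, -0.0, -1.0]]
wrist_force: [0.3, -0.6, 0.0]
gripper_width: 0.8
gripper_force: 0.0
```

Call:
jog_arm([
  [[0,0.0005,0,0],[0,0,0,0],[0,0,0,0]],
])

```text
time_s: 10.28
tcp_pos: [0.4965, 0.0173, 0.2203]
ee_rot: [[1.0, 0.0, 0.0], [0.0, -1.0, 0.0], [0.0, -0.0, -1.0]]
wrist_force: [0.7, -0.3, 0.8]
gripper_width: 0.797
gripper_force: 0.4
```

Call:
jog_arm([
  [[0,0.0005,0,0],[0,0,0,0],[0,0,0,0]],
])

```text
time_s: 10.65
tcp_pos: [0.4965, 0.017, 0.2203]
ee_rot: [[1.0, 0.0, 0.0], [0.0, -1.0, 0.001], [0.0, -0.001, -1.0]]
wrist_force: [-1.0, 3.7, 0.5]
gripper_width: 0.8
gripper_force: 1.6
```

Call:
jog_arm([
  [[0,0.0005,0,0],[0,0,0,0],[0,0,0,0]],
])

```text
time_s: 11.02
tcp_pos: [0.4966, 0.0168, 0.2203]
ee_rot: [[1.0, 0.0, 0.001], [0.0, -1.0, 0.001], [0.001, -0.001, -1.0]]
wrist_force: [-0.4, 4.8, 1.2]
gripper_width: 0.802
gripper_force: 2.5
```

Both stops have been felt, with TCP y at about 0.0404 on the left and 0.0172 on the right. I'll use wrist pictures, pressed and then released, to size the play.

```bash
python3 - <<'E'
from h import *
m=camera_model('wrist');a=save('wrist','wr.png');np.save('mr.npy',m,allow_pickle=True)
print(sense()['wrist_force'],sense()['gripper_force'],sense()['time_s'])
E
```

```text
[-0.31142793  5.31334304  0.698704  ] 2.5012287497520447 11.075
```

Call:
jog_arm([
  [[0,-0.001,0,0],[0,-0.005,0,0],[0,-0.0055,0,0],[0,0,0,0],[0,0,0,0]],
])

```text
time_s: 11.7
tcp_pos: [0.4964, 0.0277, 0.2202]
ee_rot: [[1.0, 0.0, -0.0], [0.0, -1.0, -0.0], [-0.0, 0.0, -1.0]]
wrist_force: [1.1, 0.3, -0.7]
gripper_width: 0.801
gripper_force: 0.0
```

```bash
python3 - <<'E'
from h import *
m=camera_model('wrist');b=save('wrist','wc.png');np.save('mc.npy',m,allow_pickle=True)
s=sense();print(s['tcp_pos'],s['wrist_force'],s['time_s'])
a=cv2.imread('pics/wr.png')[:,:,::-1]
cv2.imwrite('pics/cmp.png',np.vstack([a[60:360,100:500],b[60:360,100:500]])[:,:,::-1])
E
```

```text
[0.49639138 0.02766416 0.22021113] [-0.24240907 -0.31909255 -0.38358895] 11.75
```

View pics/cmp.png

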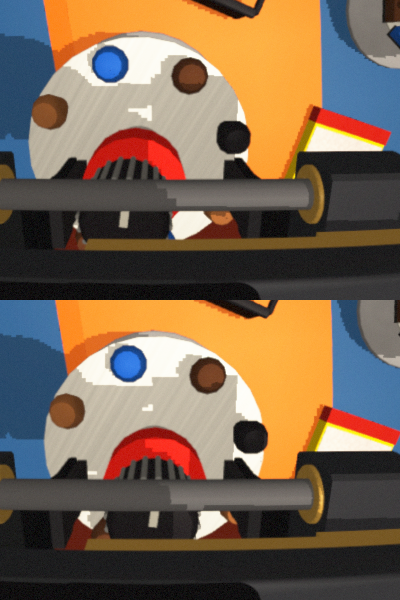

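Top half, pressed right: the collar spans about x 83–187. Bottom half, released: about 103–207, with the knob between the fingers. I'll measure the collar's world position in both.

```bash
python3 - <<'E'
from h import *
from scipy.optimize import least_squares
ex=[]
for n,x0 in(('r',235),('c',255)):
    m=np.load(f'm{n}.npy',allow_pickle=True).item();im=cv2.imread(f'pics/w{n}.png').astype(float)
    im=cv2.GaussianBlur(im,(0,0),.7);k=im[...,2]-np.maximum(im[...,1],im[...,0])
    ys=[]
    for v in range(208,238,2):
        h=np.where(k[v,x0-70:x0+70]>70)[0]+x0-70
        ys.append((h[0],h[-1],atz(m,(h[0]+h[-1])/2,v,.16)[1]))
    ys=np.array(ys);print(n,np.median(ys[:,2]),ys[::3].round(4))
E
```

```text
r 0.026805067150935637 [[1.97e+02 2.74e+02 2.60e-02]
 [1.93e+02 2.77e+02 2.63e-02]
 [1.89e+02 2.79e+02 2.68e-02]
 [1.86e+02 2.82e+02 2.68e-02]
 [1.84e+02 2.84e+02 2.69e-02]]
c 0.027897744392249152 [[2.16e+02 2.93e+02 2.79e-02]
 [2.12e+02 2.96e+02 2.81e-02]
 [2.10e+02 2.99e+02 2.79e-02]
 [2.07e+02 3.02e+02 2.79e-02]
 [2.05e+02 3.04e+02 2.79e-02]]
```

Collar shifts about 1.1–1.5 mm to the right, which points to the 2.7 mm class. That's also the smallest turn, so it's safe to try first and then re-feel. Now I rise to the knob, shift y to 0.0281, and grip.

Call:
jog_arm([
  [[0,-0.0004,-0.0085,0],[0,0,-0.0085,0],[0,0,0,0],[0,0,0,0]],
])

```text
time_s: 12.25
tcp_pos: [0.4963, 0.0281, 0.2373]
ee_rot: [[1.0, 0.0, 0.0], [0.0, -1.0, 0.0], [0.0, -0.0, -1.0]]
wrist_force: [-0.1, 0.2, 0.3]
gripper_width: 0.803
gripper_force: 0.0
```

Call:
jog_arm([
  [[0,0,0,0],[0,0,0,0],[0,0,0,0],[0,0,0,0],[0,0,0,0],[0,0,0,0]],
], claw=0.0)

```text
time_s: 13.0
tcp_pos: [0.4965, 0.0287, 0.2372]
ee_rot: [[1.0, 0.0, 0.0], [0.0, -1.0, 0.001], [0.0, -0.001, -1.0]]
wrist_force: [-0.5, 4.5, -0.8]
gripper_width: 0.407
gripper_force: 30.0
```

```bash
python3 - <<'E'
from h import *
s=sense();print({k:np.round(s[k],4) for k in('time_s','tcp_pos','wrist_force','moment','gripper_width','gripper_force','joints')})
E
```

```text
{'time_s': np.float64(13.0), 'tcp_pos': array([0.4965, 0.0287, 0.2372]), 'wrist_force': array([-0.4674,  4.4829, -0.7547]), 'moment': array([1.1603, 0.2385, 0.0751]), 'gripper_width': np.float64(0.4072), 'gripper_force': np.float64(30.0), 'joints': array([ 2.20271e+01,  1.25423e+01, -2.18022e+01, -5.27000e-02,
       -5.56244e+01,  6.80236e+01])}
```

Call:
jog_arm([
  [[0,-0.0006,0,0],[0,0,0.0002,0.1],[0,0,0.0002,0.1],[0,0,0.0002,0.1],[0,0,0.0002,0.1],[0,0,0.0002,0.1],[0,0,0.0002,0.1],[0,0,0,0],[0,0,0,0]],
])

```text
time_s: 14.12
tcp_pos: [0.4964, 0.0287, 0.236]
ee_rot: [[0.826, -0.564, -0.0], [-0.564, -0.826, -0.0], [-0.0, 0.0, -1.0]]
wrist_force: [-0.8, 2.4, -0.6]
gripper_width: 0.407
gripper_force: 30.0
```

```bash
python3 - <<'E'
from h import *
s=sense();print({k:np.round(s[k],4) for k in('time_s','tcp_pos','wrist_force','moment','gripper_width')},np.arctan2(*s['ee_rot'][[1,0],0]))
E
```

```text
{'time_s': np.float64(14.125), 'tcp_pos': array([0.4964, 0.0287, 0.236 ]), 'wrist_force': array([-0.8157,  2.4315, -0.571 ]), 'moment': array([ 0.6615,  0.1301, -0.0564]), 'gripper_width': np.float64(0.407)} -0.598878023606977
```

Call:
jog_arm([
  [[0,0,0.0002,0.1],[0,0,0.0002,0.1],[0,0,0.0002,0.1],[0,0,0,0.04],[0,0,0,0],[0,0,0,0],[0,0,0,0]],
])

```text
time_s: 15.0
tcp_pos: [0.4964, 0.0287, 0.2354]
ee_rot: [[0.59, -0.807, -0.0], [-0.807, -0.59, -0.0], [0.0, 0.0, -1.0]]
wrist_force: [-0.4, 1.3, -1.3]
gripper_width: 0.406
gripper_force: 30.0
```

```bash
python3 - <<'E'
from h import *
s=sense();print({k:np.round(s[k],4) for k in('time_s','tcp_pos','wrist_force','moment','gripper_width')},np.arctan2(*s['ee_rot'][[1,0],0]))
E
```

```text
{'time_s': np.float64(15.0), 'tcp_pos': array([0.4964, 0.0287, 0.2354]), 'wrist_force': array([-0.4417,  1.2747, -1.3383]), 'moment': array([0.5146, 0.1062, 0.1856]), 'gripper_width': np.float64(0.4064)} -0.939135985705387
```

Call:
jog_arm([
  [[0,0,0,0],[0,0,0,0],[0,0,0,0],[0,0,0,-0.157],[0,0,0,-0.157],[0,0,0,-0.157],[0,0,0,-0.157],[0,0,0,-0.157],[0,0,0,-0.155],[0,0,0.0075,0],[0,0,0.0075,0],[0,0,0,0],[0,0,0,0]],
], claw=0.8)

```text
time_s: 16.62
tcp_pos: [0.4965, 0.0287, 0.2204]
ee_rot: [[1.0, -0.0, -0.0], [-0.0, -1.0, -0.0], [-0.0, 0.0, -1.0]]
wrist_force: [0.8, 0.1, 0.4]
gripper_width: 0.8
gripper_force: 0.0
```

Call:
jog_arm([
  [[0,-0.004,0,0],[0,-0.003,0,0],[0,-0.001,0,0],[0,-0.0005,0,0],[0,0,0,0],[0,0,0,0]],
])

```text
time_s: 17.38
tcp_pos: [0.4964, 0.0372, 0.2205]
ee_rot: [[1.0, 0.0, 0.0], [0.0, -1.0, 0.0], [0.0, -0.0, -1.0]]
wrist_force: [0.2, -0.1, 0.4]
gripper_width: 0.797
gripper_force: 0.0
```

Call:
jog_arm([
  [[0,-0.0005,0,0],[0,0,0,0],[0,0,0,0]],
])

```text
time_s: 17.75
tcp_pos: [0.4964, 0.0377, 0.2205]
ee_rot: [[1.0, 0.0, -0.0], [0.0, -1.0, -0.0], [-0.0, 0.0, -1.0]]
wrist_force: [-0.3, 0.2, 0.8]
gripper_width: 0.803
gripper_force: 0.0
```

Call:
jog_arm([
  [[0,-0.0005,0,0],[0,0,0,0],[0,0,0,0]],
])

```text
time_s: 18.12
tcp_pos: [0.4964, 0.0383, 0.2205]
ee_rot: [[1.0, 0.0, -0.0], [0.0, -1.0, -0.0], [-0.0, 0.0, -1.0]]
wrist_force: [-0.2, 0.3, -0.4]
gripper_width: 0.801
gripper_force: 0.0
```

Call:
jog_arm([
  [[0,-0.0004,0,0],[0,0,0,0],[0,0,0,0]],
])

```text
time_s: 18.5
tcp_pos: [0.4965, 0.0387, 0.2205]
ee_rot: [[1.0, 0.0, 0.0], [0.0, -1.0, 0.0], [0.0, -0.0, -1.0]]
wrist_force: [-0.0, -0.4, 0.4]
gripper_width: 0.799
gripper_force: 0.0
```

Call:
jog_arm([
  [[0,-0.0004,0,0],[0,0,0,0],[0,0,0,0]],
])

```text
time_s: 18.88
tcp_pos: [0.4964, 0.0389, 0.2205]
ee_rot: [[1.0, 0.0, -0.0], [0.0, -1.0, -0.0], [-0.0, 0.0, -1.0]]
wrist_force: [1.0, -1.5, 0.3]
gripper_width: 0.799
gripper_force: 0.5
```

Call:
jog_arm([
  [[0,-0.0004,0,0],[0,0,0,0],[0,0,0,0]],
])

```text
time_s: 19.25
tcp_pos: [0.4964, 0.0391, 0.2205]
ee_rot: [[1.0, 0.0, -0.0], [0.0, -1.0, -0.001], [-0.0, 0.001, -1.0]]
wrist_force: [0.3, -3.3, 0.0]
gripper_width: 0.799
gripper_force: 1.8
```

Force rises immediately from 0.0387, where before it didn't rise until 0.0404, so the play is gone. I'll press a little more, then check the other side.

Call:
jog_arm([
  [[0,-0.0003,0,0],[0,0,0,0],[0,0,0,0],[0,0,0,0]],
])

```text
time_s: 19.75
tcp_pos: [0.4964, 0.0393, 0.2204]
ee_rot: [[1.0, 0.0, -0.0], [0.0, -1.0, -0.001], [-0.0, 0.001, -1.0]]
wrist_force: [0.1, -5.1, -0.1]
gripper_width: 0.797
gripper_force: 2.6
```

Call:
jog_arm([
  [[0,0.001,0,0],[0,0.005,0,0],[0,0.005,0,0],[0,0.005,0,0],[0,0.003,0,0],[0,0.001,0,0],[0,0,0,0],[0,0,0,0]],
])

```text
time_s: 20.75
tcp_pos: [0.4965, 0.0198, 0.2205]
ee_rot: [[1.0, 0.0, 0.0], [0.0, -1.0, -0.0], [0.0, 0.0, -1.0]]
wrist_force: [-1.0, -1.0, -1.4]
gripper_width: 0.804
gripper_force: 0.0
```

Call:
jog_arm([
  [[0,0.0005,0,0],[0,0,0,0],[0,0,0,0]],
])

```text
time_s: 21.12
tcp_pos: [0.4965, 0.0193, 0.2205]
ee_rot: [[1.0, 0.0, 0.0], [0.0, -1.0, 0.0], [0.0, -0.0, -1.0]]
wrist_force: [0.6, 0.6, -0.0]
gripper_width: 0.799
gripper_force: 0.0
```

Call:
jog_arm([
  [[0,0.0005,0,0],[0,0,0,0],[0,0,0,0]],
])

```text
time_s: 21.5
tcp_pos: [0.4965, 0.0188, 0.2205]
ee_rot: [[1.0, 0.0, 0.0], [0.0, -1.0, 0.0], [0.0, -0.0, -1.0]]
wrist_force: [-0.2, 0.6, 0.8]
gripper_width: 0.8
gripper_force: 0.3
```

Call:
jog_arm([
  [[0,0.0004,0,0],[0,0,0,0],[0,0,0,0]],
])

```text
time_s: 21.88
tcp_pos: [0.4965, 0.0186, 0.2204]
ee_rot: [[1.0, 0.0, 0.0], [0.0, -1.0, 0.0], [0.0, -0.0, -1.0]]
wrist_force: [-0.5, 3.3, 0.6]
gripper_width: 0.8
gripper_force: 1.5
```

Call:
jog_arm([
  [[0,0.0004,0,0],[0,0,0,0],[0,0,0,0]],
])

```text
time_s: 22.25
tcp_pos: [0.4965, 0.0185, 0.2204]
ee_rot: [[1.0, 0.0, 0.0], [0.0, -1.0, 0.001], [0.0, -0.001, -1.0]]
wrist_force: [-2.5, 4.9, 0.4]
gripper_width: 0.802
gripper_force: 2.5
```

Firm here too. To be sure no residual play hides in this reading, I'll compare the collar pressed and released once more.

```bash
python3 - <<'E'
from h import *
m=camera_model('wrist');save('wrist','wr2.png');np.save('mr2.npy',m,allow_pickle=True)
E
```

Call:
jog_arm([
  [[0,-0.001,0,0],[0,-0.005,0,0],[0,-0.0045,0,0],[0,0,0,0],[0,0,0,0]],
])

```text
time_s: 22.92
tcp_pos: [0.4964, 0.0284, 0.2204]
ee_rot: [[1.0, 0.0, -0.0], [0.0, -1.0, -0.0], [-0.0, 0.0, -1.0]]
wrist_force: [0.6, 0.2, 0.2]
gripper_width: 0.8
gripper_force: 0.0
```

```bash
cat > ms.py <<'E'
from h import *
def edges(n):
    m=np.load(f'm{n}.npy',allow_pickle=True).item();im=cv2.imread(f'pics/w{n}.png').astype(float)
    im=cv2.GaussianBlur(im,(0,0),.7);k=im[...,2]-np.maximum(im[...,1],im[...,0])
    Y=[]
    for v in range(206,240):
        idx=np.where(k[v,165:325]>60)[0]+165
        a,b=idx[0],idx[-1]
        a=a-(k[v,a]-60)/(k[v,a]-k[v,a-1]); b=b+(k[v,b]-60)/(k[v,b]-k[v,b+1])
        Y.append(atz(m,(a+b)/2,v,.16)[1])
    return np.median(Y),np.std(Y),m['eye'][1]
E
python3 - <<'E'
from ms import *
m=camera_model('wrist');save('wrist','wc2.png');np.save('mc2.npy',m,allow_pickle=True)
for n in('r','c','r2','c2'):print(n,*np.round(edges(n),5))
print(sense()['time_s'],sense()['tcp_pos'])
E
```

```text
r 0.02669 0.00036 0.01673
c 0.02797 5e-05 0.0278
r2 0.02843 0.00042 0.01843
c2 0.02876 0.0001 0.02849
22.975 [0.49641643 0.02839021 0.22043085]
```

Comparing equal forces, the play removed is about 3.5 mm at the collar top. That interpolates to about 0.86 rad of take-up, so the 0.94 rad turned so far is only a slight nip of about 0.08. I'll add about 0.19 rad to reach mid-window.

Call:
jog_arm([
  [[0,-0.0004,-0.0075,0],[0,0,-0.0075,0],[0,0,0,0],[0,0,0,0]],
])

```text
time_s: 23.48
tcp_pos: [0.4963, 0.0288, 0.2355]
ee_rot: [[1.0, 0.0, 0.0], [0.0, -1.0, 0.0], [0.0, -0.0, -1.0]]
wrist_force: [0.3, -0.2, -0.3]
gripper_width: 0.798
gripper_force: 0.0
```

Call:
jog_arm([
  [[0,0,0,0],[0,0,0,0],[0,0,0,0],[0,0,0,0],[0,0,0,0],[0,0,0,0]],
], claw=0.0)

```text
time_s: 24.22
tcp_pos: [0.4964, 0.0288, 0.2354]
ee_rot: [[1.0, 0.0, -0.0], [0.0, -1.0, -0.0], [-0.0, 0.0, -1.0]]
wrist_force: [0.6, -0.0, -0.3]
gripper_width: 0.403
gripper_force: 30.0
```

Call:
jog_arm([
  [[0,0,0.0001,0.05],[0,0,0.0001,0.05],[0,0,0.0001,0.05],[0,0,0.0001,0.045],[0,0,0,0],[0,0,0,0],[0,0,0,0]],
])

```text
time_s: 25.1
tcp_pos: [0.4964, 0.0288, 0.2351]
ee_rot: [[0.981, -0.193, -0.0], [-0.193, -0.981, -0.0], [0.0, 0.0, -1.0]]
wrist_force: [-0.5, -0.3, 0.5]
gripper_width: 0.402
gripper_force: 30.0
```

```bash
python3 - <<'E'
from h import *
s=sense();print({k:np.round(s[k],4) for k in('time_s','tcp_pos','wrist_force','moment','gripper_width')},np.arctan2(*s['ee_rot'][[1,0],0]))
E
```

```text
{'time_s': np.float64(25.1), 'tcp_pos': array([0.4964, 0.0288, 0.2351]), 'wrist_force': array([-0.5471, -0.3445,  0.5316]), 'moment': array([-0.1187,  0.1451,  0.1806]), 'gripper_width': np.float64(0.4023)} -0.19433294093297773
```

Now I release, wait clear, and push the collar again.

Call:
jog_arm([
  [[0,0,0,0],[0,0,0,0],[0,0,0,0],[0,0,0,-0.098],[0,0,0,-0.097],[0,0,0.0073,0],[0,0,0.0073,0],[0,0,0,0],[0,0,0,0],[0,0,0,0],[0,-0.004,0,0],[0,-0.003,0,0],[0,-0.001,0,0],[0,-0.001,0,0],[0,0,0,0],[0,0,0,0]],
], claw=0.8)

```text
time_s: 27.1
tcp_pos: [0.4964, 0.0378, 0.2204]
ee_rot: [[1.0, 0.0, -0.0], [0.0, -1.0, -0.0], [-0.0, 0.0, -1.0]]
wrist_force: [0.0, -0.0, -0.4]
gripper_width: 0.803
gripper_force: 0.0
```

Call:
jog_arm([
  [[0,-0.0008,0,0],[0,0,0,0],[0,0,0,0]],
])

```text
time_s: 27.48
tcp_pos: [0.4964, 0.0386, 0.2205]
ee_rot: [[1.0, 0.0, -0.0], [0.0, -1.0, -0.0], [-0.0, 0.0, -1.0]]
wrist_force: [0.7, 0.4, 0.3]
gripper_width: 0.799
gripper_force: 0.2
```

Call:
jog_arm([
  [[0,-0.0004,0,0],[0,0,0,0],[0,0,0,0]],
])

```text
time_s: 27.85
tcp_pos: [0.4964, 0.0388, 0.2204]
ee_rot: [[1.0, 0.0, -0.0], [0.0, -1.0, -0.0], [-0.0, 0.0, -1.0]]
wrist_force: [0.1, -2.1, -0.5]
gripper_width: 0.803
gripper_force: 1.2
```

Call:
jog_arm([
  [[0,-0.0003,0,0],[0,0,0,0],[0,0,0,0]],
])

```text
time_s: 28.22
tcp_pos: [0.4964, 0.039, 0.2204]
ee_rot: [[1.0, 0.0, -0.0], [0.0, -1.0, -0.001], [-0.0, 0.001, -1.0]]
wrist_force: [0.8, -5.7, 0.3]
gripper_width: 0.799
gripper_force: 2.5
```

Call:
jog_arm([
  [[0,0.001,0,0],[0,0.005,0,0],[0,0.005,0,0],[0,0.005,0,0],[0,0.003,0,0],[0,0.0012,0,0],[0,0,0,0],[0,0,0,0]],
])

```text
time_s: 29.22
tcp_pos: [0.4964, 0.0192, 0.2204]
ee_rot: [[1.0, 0.0, -0.0], [0.0, -1.0, -0.0], [-0.0, 0.0, -1.0]]
wrist_force: [-0.3, -0.7, -0.4]
gripper_width: 0.797
gripper_force: 0.0
```

Call:
jog_arm([
  [[0,0.0004,0,0],[0,0,0,0],[0,0,0,0]],
])

```text
time_s: 29.6
tcp_pos: [0.4965, 0.019, 0.2204]
ee_rot: [[1.0, 0.0, 0.0], [0.0, -1.0, 0.0], [0.0, -0.0, -1.0]]
wrist_force: [0.3, 1.6, -0.5]
gripper_width: 0.803
gripper_force: 0.9
```

Call:
jog_arm([
  [[0,0.0003,0,0],[0,0,0,0],[0,0,0,0]],
])

```text
time_s: 29.98
tcp_pos: [0.4965, 0.0188, 0.2204]
ee_rot: [[1.0, 0.0, 0.0], [0.0, -1.0, 0.001], [0.0, -0.001, -1.0]]
wrist_force: [-1.8, 4.2, 0.6]
gripper_width: 0.802
gripper_force: 2.1
```

Call:
jog_arm([
  [[0,0.0003,0,0],[0,0,0,0],[0,0,0,0]],
])

```text
time_s: 30.35
tcp_pos: [0.4965, 0.0187, 0.2204]
ee_rot: [[1.0, 0.0, 0.0], [0.0, -1.0, 0.001], [0.0, -0.001, -1.0]]
wrist_force: [-0.9, 5.7, 0.5]
gripper_width: 0.803
gripper_force: 2.8
```

The onset moved in by about 0.25 mm per side, so some play was left. I'll check how far the knob really turned by viewing the bar from the earlier viewpoint.

Call:
jog_arm([
  [[0,-0.005,0,0],[0,-0.005,0,0],[0,0,-0.024,0],[0,0,-0.024,0],[0,0,-0.0235,0],[0,0,0,0],[0,0,0,0]],
])

```text
time_s: 31.22
tcp_pos: [0.4959, 0.028, 0.2911]
ee_rot: [[1.0, -0.0, -0.002], [-0.0, -1.0, -0.0], [-0.002, 0.0, -1.0]]
wrist_force: [0.7, -0.1, 0.2]
gripper_width: 0.804
gripper_force: 0.0
```

```bash
python3 - <<'E'
from h import *
m=camera_model('wrist');b=save('wrist','w3.png');s=sense();print(s['tcp_pos'],s['time_s'])
a=cv2.imread('pics/w1.png')[:,:,::-1]
f=lambda i:cv2.resize(i[150:250,205:305],(400,400),interpolation=2)
cv2.imwrite('pics/bar.png',np.hstack([f(a),f(b)])[:,:,::-1])
for n,i in(('a',a),('b',b)):
    g=i.astype(int).min(2);g[:185]=0;g[238:]=0;g[:,:228]=0;g[:,280:]=0
    v,u=np.where(g>110)
    P=np.array([atz(m,x,y,.2)[:2] for x,y in zip(u,v)]);
    if len(P)>4:
        w=np.linalg.svd(P-P.mean(0))[2][0];print(n,len(P),u.mean(),v.mean(),np.arctan2(w[1],w[0]))
E
```

```text
[0.49583473 0.02796769 0.29078825] 31.275
a 173 254.8092485549133 212.31791907514452 -2.49100033965935
b 135 262.15555555555557 218.4962962962963 -1.9130917596517176
```

View pics/bar.png

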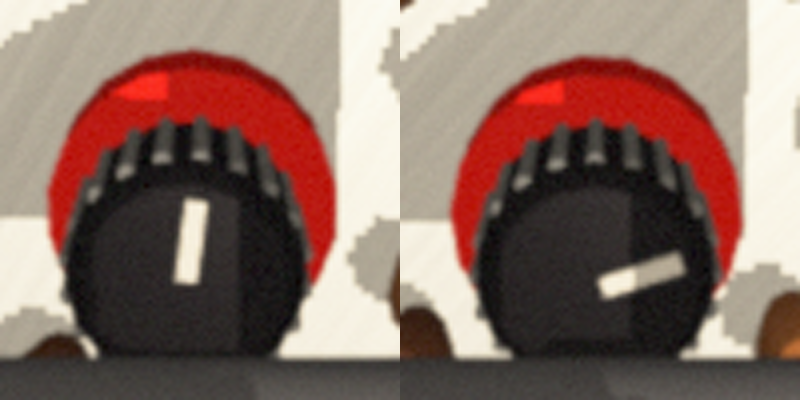

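Left (before): the bar points nearly straight up, from (187,282) to (195,200). Right (now): it points right and slightly up, from (202,290) to (284,262). I'll convert both to a turn angle.

```bash
python3 - <<'E'
from h import *
m=camera_model('wrist')
def ang(p,q,z):
    P=[atz(m,205+(x+.5)/4-.5,150+(y+.5)/4-.5,z)[:2] for x,y in(p,q)];d=P[1]-P[0];return np.arctan2(d[1],d[0]),np.hypot(*d)
a=ang((187,283),(196,199),.201);b=ang((201,287),(284,262),.199);print(a,b,a[0]-b[0])
E
```

```text
(np.float64(-0.10406002472871981), np.float64(0.012443916605684485)) (np.float64(-1.2638594048229461), np.float64(0.0124516574377961)) 1.1597993800942263
```

The knob turned 1.16 rad, so there was no slip. Total play removed is about 4.1 mm, putting take-up near 1.0–1.08 rad and leaving the nip still light. I'll add 0.12 and feel again.

Call:
jog_arm([
  [[0.0006,-0.0008,0.018,0],[0,0,0.018,0],[0,0,0.0193,0],[0,0,0,0],[0,0,0,0],[0,0,0,0]],
])

```text
time_s: 32.02
tcp_pos: [0.4974, 0.0291, 0.2373]
ee_rot: [[1.0, 0.0, 0.001], [0.0, -1.0, 0.0], [0.001, -0.0, -1.0]]
wrist_force: [0.3, -0.1, 0.9]
gripper_width: 0.8
gripper_force: 0.0
```

Call:
jog_arm([
  [[0,0,0,0],[0,0,0,0],[0,0,0,0],[0,0,0,0],[0,0,0,0],[0,0,0,0]],
], claw=0.0)

```text
time_s: 32.78
tcp_pos: [0.497, 0.0289, 0.2367]
ee_rot: [[1.0, 0.0, -0.0], [0.0, -1.0, -0.0], [-0.0, 0.0, -1.0]]
wrist_force: [0.2, -1.3, -0.3]
gripper_width: 0.403
gripper_force: 30.0
```

Call:
jog_arm([
  [[0,0,0.0001,0.04],[0,0,0.0001,0.04],[0,0,0,0.04],[0,0,0,0],[0,0,0,0],[0,0,0,0]],
])

```text
time_s: 33.52
tcp_pos: [0.497, 0.0288, 0.2365]
ee_rot: [[0.993, -0.119, -0.0], [-0.119, -0.993, -0.0], [-0.0, 0.0, -1.0]]
wrist_force: [0.2, -1.8, 1.2]
gripper_width: 0.402
gripper_force: 30.0
```

```bash
python3 - <<'E'
from h import *
s=sense();print({k:np.round(s[k],4) for k in('time_s','tcp_pos','wrist_force','moment','gripper_width')},np.arctan2(*s['ee_rot'][[1,0],0]))
E
```

```text
{'time_s': np.float64(33.525), 'tcp_pos': array([0.497 , 0.0288, 0.2365]), 'wrist_force': array([ 0.215 , -1.8301,  1.1586]), 'moment': array([-0.5461,  0.0479,  0.1054]), 'gripper_width': np.float64(0.4023)} -0.11940458109557431
```

Call:
jog_arm([
  [[0,0,0,0],[0,0,0,0],[0,0,0,0],[0,0,0,-0.12],[-0.0006,0,0.008,0],[0,0,0.0081,0],[0,0,0,0],[0,0,0,0],[0,0,0,0],[0,-0.004,0,0],[0,-0.003,0,0],[0,-0.0012,0,0],[0,-0.001,0,0],[0,0,0,0],[0,0,0,0]],
], claw=0.8)

```text
time_s: 35.4
tcp_pos: [0.4964, 0.0381, 0.2203]
ee_rot: [[1.0, 0.0, -0.0], [0.0, -1.0, 0.0], [-0.0, -0.0, -1.0]]
wrist_force: [0.7, 0.7, -0.0]
gripper_width: 0.796
gripper_force: 0.0
```

Call:
jog_arm([
  [[0,-0.0004,0,0],[0,0,0,0],[0,0,0,0]],
])

```text
time_s: 35.78
tcp_pos: [0.4964, 0.0385, 0.2203]
ee_rot: [[1.0, 0.0, -0.0], [0.0, -1.0, -0.0], [-0.0, 0.0, -1.0]]
wrist_force: [0.1, 0.3, -0.4]
gripper_width: 0.797
gripper_force: 0.0
```

Call:
jog_arm([
  [[0,-0.0004,0,0],[0,0,0,0],[0,0,0,0]],
])

```text
time_s: 36.15
tcp_pos: [0.4964, 0.0388, 0.2204]
ee_rot: [[1.0, 0.0, -0.0], [0.0, -1.0, -0.0], [-0.0, 0.0, -1.0]]
wrist_force: [-0.0, -1.3, -0.7]
gripper_width: 0.797
gripper_force: 0.8
```

Call:
jog_arm([
  [[0,-0.0004,0,0],[0,0,0,0],[0,0,0,0]],
])

```text
time_s: 36.52
tcp_pos: [0.4964, 0.039, 0.2203]
ee_rot: [[1.0, 0.0, -0.0], [0.0, -1.0, -0.001], [-0.0, 0.001, -1.0]]
wrist_force: [1.6, -5.1, -0.1]
gripper_width: 0.8
gripper_force: 2.2
```

Call:
jog_arm([
  [[0,0.001,0,0],[0,0.005,0,0],[0,0.005,0,0],[0,0.005,0,0],[0,0.003,0,0],[0,0.0012,0,0],[0,0,0,0],[0,0,0,0]],
])

```text
time_s: 37.52
tcp_pos: [0.4965, 0.0192, 0.2204]
ee_rot: [[1.0, 0.0, 0.0], [0.0, -1.0, -0.0], [0.0, 0.0, -1.0]]
wrist_force: [0.4, -0.1, -0.5]
gripper_width: 0.801
gripper_force: 0.0
```

Call:
jog_arm([
  [[0,0.0004,0,0],[0,0,0,0],[0,0,0,0]],
])

```text
time_s: 37.9
tcp_pos: [0.4965, 0.0189, 0.2203]
ee_rot: [[1.0, 0.0, 0.0], [0.0, -1.0, 0.0], [0.0, -0.0, -1.0]]
wrist_force: [0.0, 1.0, -0.4]
gripper_width: 0.804
gripper_force: 0.7
```

Call:
jog_arm([
  [[0,0.0003,0,0],[0,0,0,0],[0,0,0,0]],
])

```text
time_s: 38.28
tcp_pos: [0.4965, 0.0188, 0.2204]
ee_rot: [[1.0, 0.0, 0.0], [0.0, -1.0, 0.001], [0.0, -0.001, -1.0]]
wrist_force: [-0.4, 3.7, 0.2]
gripper_width: 0.802
gripper_force: 2.0
```

Identical to the previous feel, so the column was already seated. That makes the nip about 0.17–0.25 rad, inside the window, and the column is firm under about 5 N. Retreating.

Call:
jog_arm([
  [[0,-0.004,0,0],[0,-0.006,0,0],[0,0,-0.03,0],[0,0,-0.03,0],[0,0,-0.02,0],[0,0,0,0],[0,0,0,0],[0,0,0,0],[0,0,0,0]],
])

```text
time_s: 39.4
tcp_pos: [0.4962, 0.0284, 0.2995]
ee_rot: [[1.0, 0.0, -0.002], [0.0, -1.0, -0.001], [-0.002, 0.001, -1.0]]
wrist_force: [-0.2, 0.0, -0.3]
gripper_width: 0.801
gripper_force: 0.0
```

```bash
python3 - <<'E'
from h import *
a=cv2.imread('pics/t0.png');save('top','t9.png');b=cv2.imread('pics/t9.png')
d=cv2.absdiff(a,b).max(2)
for n,(u,v) in dict(cup=(172,190),glasses=(255,170),pad=(303,240),stapler=(180,268)).items(): print(n,d[v-15:v+15,u-15:u+15].mean())
print(finish_job())
E
```

```text
cup 151.74333333333334
glasses 92.21333333333334
pad 2.037777777777778
stapler 81.7088888888889
the job is handed in; nothing more can be done
None
```

I rocked the collar against both stops, tightened the knob about 1.26 rad in all (an estimated 0.17–0.25 rad past the play), and the column then stood firm under about 5 N to the left and 4 N to the right; the job was handed in at about 39 s with no verdict returned. I never touched the other items, but the last top picture couldn't confirm that: it differed from the first at the cup, glasses and stapler, most likely because the arm was in view, and I didn't check further.

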